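# Unhook the cedar board and stand it in the peg basket

## Task

Take the cedar board off the wire hook: slide it along the wire and lift its slotted end over the hook's upturned tip, feeling the way so that the bent wire never takes more than a few newtons. Then stand it upright, slot end up, in the narrow end pocket of the yellow peg basket, letting go only once its foot is on the pocket's floor. Do not shove or tip the basket, and leave the tumbler and the tape dispenser where they are.

Things in the scene. Friction and masses are not known exactly. Their poses are not given: they have to be found in the camera images.
- board: Flat pale cedar moth board, 8 mm thick (its x), 60 mm wide (its y), 154 mm tall (its z), about 50 g, hanging on the wire hook through its slot, x roughly along the wire. Origin: centre of its lower end (foot); z points up to the slotted end. The 46 mm of solid wood above the slot is the place to grip, fingers closing along x.
- board_slot (a point): Centre of the slot through the board's thickness, 12 mm wide (y) by 18 mm high: 90 to 108 mm above the foot; same axes as the board. At the start the slot's top edge rests on the wire. Fingertips kept 20 mm or more above the slot's top edge stay clear of the hook's rising tip as the board comes off.
- stand: Fixed wooden upright, 60 mm wide, 22 mm thick, 218 mm high, on a 90 x 130 mm foot, carrying a 6 mm thick steel wire hook on its front face. Origin: on the shelf, under the middle of that front face; its x axis points back, away from the hook's tip, z up. The wire springs up and down at its root, about 1 mm per 5 N at the tip.
- wire_root (a point): Where the wire's axis leaves the upright: stand x = -3 mm, y = 0, 200 mm up; stand axes. The wire runs level from here towards -x for 40 mm; the board hangs on this part, 26 to 34 mm from here.
- wire_bend (a point): End of the level part (stand x = -43 mm, 200 mm up; stand axes). Here the wire has been knocked askew by unmeasured amounts: up or down by up to 0.2 rad and sideways by up to 0.16 rad. It runs so for 50 mm, then turns up by 35 degrees from its own line, 31 mm on and 22 mm up, to its tip: 81 mm out, 22 mm up if straight; askew up to 16 mm higher or lower, 13 mm aside.
- basket: Loose yellow plastic open basket, 180 mm (x) x 100 mm (y) x 70 mm high, walls and floor 4 mm, about 350 g. Origin: centre of its underside. A 4 mm thick, 64 mm high divider across it at x = -54 mm cuts off a narrow pocket at its -x end; the wide part holds two clothespins.
- basket_pocket (a point): Centre of the pocket's floor (4 mm above the shelf); same axes as the basket. The pocket is 30 mm long (x) and 92 mm wide (y); a board standing in it has its thickness along x.
- tumbler: Clear glass tumbler, 72 mm across, 95 mm high, standing by the tape dispenser; origin: centre of its underside. Not to be disturbed.
- dispenser: Steel tape dispenser shell, 100 x 30 x 74 mm, on the shelf on the other side of the hook from the basket; origin: centre of its underside. Not to be disturbed.

How it is judged:
By the outcome, as a careful person would: the job done as asked, in the order asked, and still so for the second after the job is handed in, with the robot touching nothing.
It also fails if it takes over 72 s, if anything falls off the work surface, if the arm or the gripper's body presses on something with over 40 N, if the wrist force passes 120 N, or if a joint passes its speed limit or range.

## Robot

A 6-joint arm with a two-finger parallel gripper is mounted at the origin on the work surface. World frame = base frame: x ahead of the robot, y to its left, z up, the work surface at z = 0. Lengths are in m, angles in degrees, forces in N, time in s.
With the tool pointing down it reaches from about 0.35 to 0.875 m from the base axis. Payload 4.2 kg.
Tool frame: the origin (TCP) lies midway between the tips of the shut fingers; the grasp point (between the pads) lies 19 mm behind it (r.pinch_z is the distance from the TCP to the grasp point, in m); z points along the fingers, y is the line along which they close (so a half turn about z gives the same grasp; the last joint's range is limited). The gripper opens to 87 mm and grips with 3 to 60 N. Pads are 19 mm wide; open, the fingers measure 117 mm over their backs; the gripper's body (75 mm by 190 mm) begins 51 mm behind the grasp point.
Start: joints at [91.421, 22.042, 0.453, 0, -68.411, -14.817], TCP at [0.145, 0.608, 0.223] pointing down, gripper open.
Joint ranges: [-179.83, 179.83], [-69.29, 118.12], [-61.27, 80.66], [-181.25, 117.63], [-171.15, -9.14], [-177.46, 177.46]. Speed limits (degrees/s): [159.86, 159.86, 180, 180, 180, 180].

## Interface

Orientations are given as a 3x3 rotation matrix whose columns are the frame's x, y, z axes.
In Python, from station import r, imaging, models gives the robot as it stands. The module is installed in compiled form; this text tells all that it offers.
- The arm moves only by the tool apply_moves, never from a script. Its argument "moves" is a list of rows, each a list of 2 entries, a list of its own where there are three numbers: the shift along the tool's x, y, z in m, then the turn about the tool's z in degrees. A call has 1 to 5 rows; each row shifts and turns the commanded pose from where the row before left it, along the tool's axes as they then stand; what a row does not reach is not made up. A row lasts 1/12 s, in which the tool goes at most 41.7 mm and 7.16 degrees, less where a joint would pass 70% of its speed; a pose out of reach is approached as far as the arm can. A call is refused whole if a number of a shift passes 0.0417 or a number of a turn 7.16, either way. A call with a gripper value outside its range is refused whole. "hand" is the finger opening in m, from 0 to 0.087, set as the call begins (left out, the last holds). The fingers move at their own pace and stop on an object; the grip force is fixed at half the most. Time passes only in rows, so rows that do not move let the fingers close. It gives the time, the measured TCP pose, the force, the opening and the grip force at its end, in the units of the state.
- r.sense(): the state, without advancing time (a new reading comes with each control period).
- imaging.capture(name): name is "scene" or "top"; returns a dict with "frame" (384x512x3 uint8, blue, green, red), "intrinsics" (3x3 intrinsics, pixels), "eye" and "orientation" of the camera in the world. Camera axes: x right, y down, z forward; pixel columns grow to the right and rows downward; lengths in m; the calibration is good to about 2 mm. A picture is of the moment at which its call begins. There is no depth.
- r.finish_job(): hands the job in; it is judged then, once.
Trained networks look in a picture, given as the dict that the camera call returned (one of the last four; its "shot" number tells which), for a name from the list of things; names that differ only in an ending like _2 or _b are one class to them, and where a whole thing is asked for, a point or a joint stands for the part that bears it (a point fixed in the world has none). Each returns a list of dicts, best first, with "confidence" (0 to 1); they miss things now and then, are a little off and sometimes report something else, mostly with a low value. They report only what shows in the picture. A call takes as long as a camera call.
- models.cut_out(picture, target): "region" (384x512 bool, what is visible of it) and "extent" ([left, top, width, height] as shares, 0 to 1, of the picture: columns of its width, rows of its height, round what is visible of it).
- models.place_of(picture, target): "at" ([column, row] as shares, 0 to 1, of the picture: columns of its width, rows of its height: a listed point, or the origin of a listed thing).
The state is a dict: "time_s": time; "joints": joint angles; "joint_velocities": joint speeds; "effort": joint torques, N m; "tcp_pos": TCP position; "ee_rot": TCP orientation; "wrist_force": force on the tool from outside, world axes, zero at the start; "moment": the same for the moment, N m; "gripper_width": opening from 0.0 (shut) to 1.0 (fully open); "gripper_force": force on a finger pad.
Only numpy, scipy, OpenCV 4.12 (cv2) and the standard library are available. Lean on these libraries where they do the work, as an engineer would, in place of code of your own. Each camera call takes 0.05 s, during which the arm holds its last target. There are 200 camera calls.

## Working session

There is one attempt and no reset: what is moved stays moved. The work goes in short steps, Python scripts to look and compute and a tool call to move; the robot and the scene stay as the last step left them, time stands still between calls to the robot, and variables do not carry over. Pictures are saved under pics/ and viewed, at most 10 in all, crops included, and the job is handed in when it is done.

Besides the shell and the picture viewer there is one more tool, called after ">>>" in YAML: its name, and indented under it one key for each argument. apply_moves: Moves the arm, as the interface text tells. Its arguments: {"type":"object","properties":{"moves":{"type":"array"},"hand":{"type":"number"}},"required":["moves"]}

```bash
mkdir -p pics; cat > h.py <<'E'
import numpy as np, cv2
from station import r, imaging, models
names=["board","board_slot","stand","wire_root","wire_bend","basket","basket_pocket","tumbler","dispenser"]
def ray(p,uv):
    K=p["intrinsics"];d=np.array(p["orientation"])@np.linalg.solve(np.array(K),[uv[0],uv[1],1.]);return np.array(p["eye"]),d/np.linalg.norm(d)
def onz(p,uv,z):
    o,d=ray(p,uv);return o+d*(z-o[2])/d[2]
def tri(l):
    A=np.zeros((3,3));b=np.zeros(3)
    for o,d in l:
        M=np.eye(3)-np.outer(d,d);A+=M;b+=M@o
    x=np.linalg.solve(A,b);return x,[np.linalg.norm((np.eye(3)-np.outer(d,d))@(x-o)) for o,d in l]
def proj(p,X):
    c=np.array(p["orientation"]).T@(np.array(X)-p["eye"]);c=np.array(p["intrinsics"])@c;return c[:2]/c[2]
E
python3 - <<'E'
from h import *
np.set_printoptions(precision=4,suppress=True)
s=r.sense();print({k:s[k] for k in("time_s","tcp_pos","ee_rot","wrist_force","gripper_width")},r.pinch_z)
P={n:imaging.capture(n) for n in("scene","top")}
for n,p in P.items():
    print(n,p["eye"],np.array(p["orientation"]).tolist(),p["intrinsics"][0][0])
cv2.imwrite("pics/a.png",P["scene"]["frame"]);cv2.imwrite("pics/b.png",P["top"]["frame"])
for t in names:
    L=[]
    for n,p in P.items():
        q=models.place_of(p,t)[:1]
        if q:
            uv=np.array(q[0]["at"])*[512,384];L.append(ray(p,uv));print(t,n,uv.round(1),round(q[0]["confidence"],2),"z0:",onz(p,uv,0))
    if len(L)==2:print("  tri",*tri(L))
E
```

```text
{'time_s': 0.0, 'tcp_pos': array([0.1446, 0.6074, 0.2215]), 'ee_rot': array([[ 0.9728, -0.2318, -0.0004],
       [-0.2318, -0.9728, -0.0022],
       [ 0.0001,  0.0022, -1.    ]]), 'wrist_force': array([-0.3457, -0.1563,  0.1218]), 'gripper_width': 0.9973211336753683} 0.0187
scene [0.948  0.6504 0.6389] [[-0.8616463796143974, 0.2999442827405045, -0.40938849977580694], [0.5070410214798027, 0.4741357556534606, -0.7197948928324236], [-0.021792637153860803, -0.8277854265824003, -0.5606214128123131]] 356.7502887431373
top [0.4582 0.0215 0.9645] [[-0.0041158912028549325, -0.9947691798726763, 0.10206536246469397], [-0.9997316387774159, 0.001766493901265823, -0.023098266747084432], [0.022797146028153102, -0.10213304203214496, -0.9945094930960846]] 390.6043970781969
board scene [246.9 211.1] 0.6 z0: [ 0.5545 -0.0865  0.    ]
board top [247.4 156.5] 0.67 z0: [0.6309 0.0166 0.    ]
  tri [0.6127 0.0182 0.0921] [np.float64(0.002047119115221694), np.float64(0.002047119115221572)]
board_slot scene [246.7 178.8] 0.76 z0: [ 0.4673 -0.2418  0.    ]
board_slot top [248.8 144.8] 0.63 z0: [0.6607 0.013  
[... 970 characters left out ...]
.003556803403930551)]
basket_pocket scene [240.9 178.4] 0.8 z0: [ 0.4826 -0.2543  0.    ]
basket_pocket top [354.  220.5] 0.67 z0: [ 0.4705 -0.2469  0.    ]
  tri [ 0.4763 -0.2514 -0.0017] [np.float64(0.007005137721249867), np.float64(0.007005137721249872)]
tumbler scene [265.8 290.9] 0.82 z0: [0.664  0.1931 0.    ]
tumbler top [174.8 142.6] 0.61 z0: [0.6661 0.1979 0.    ]
  tri [0.6656 0.1967 0.0046] [np.float64(0.0005932823989658999), np.float64(0.0005932823989660296)]
dispenser scene [320.8 283.3] 0.68 z0: [0.5448 0.2405 0.    ]
dispenser top [156.5 191.7] 0.64 z0: [0.5431 0.2407 0.    ]
  tri [ 0.5437  0.2404 -0.0008] [np.float64(0.0007556728020131849), np.float64(0.0007556728020130975)]
```

```bash
python3 - <<'E'
import cv2
a=cv2.imread("pics/a.png");b=cv2.imread("pics/b.png")
cv2.imwrite("pics/a2.png",cv2.resize(a[100:280,130:370],(800,600),interpolation=cv2.INTER_CUBIC))
cv2.imwrite("pics/b2.png",cv2.resize(b[90:270,180:420],(800,600),interpolation=cv2.INTER_CUBIC))
E
```

```text
(no output)
```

View pics/a2.png

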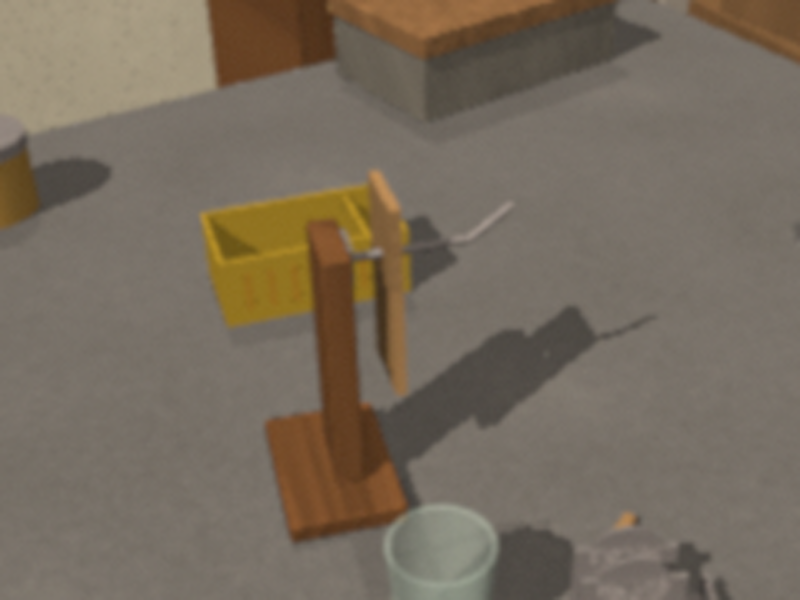

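View pics/b2.png

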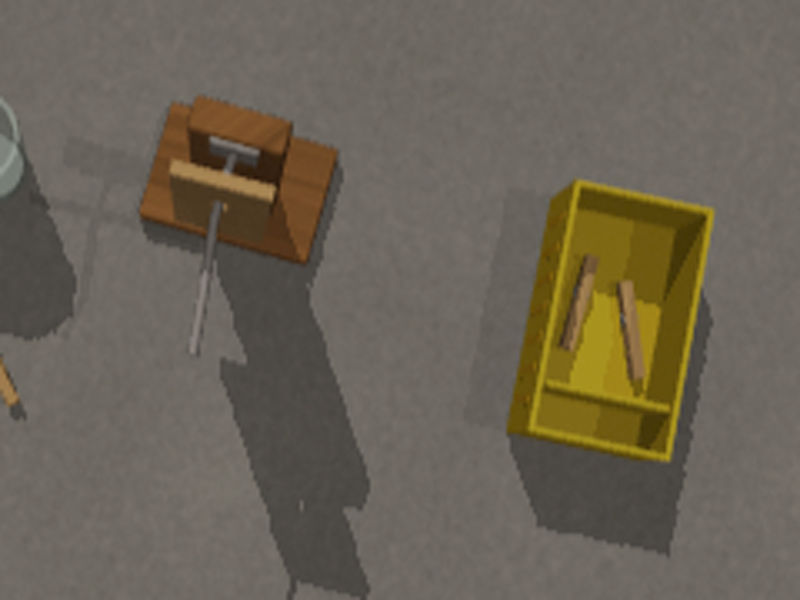

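Scene crop: the wire leaves the upright near (345,245), second kink is near (465,238) and the tip near (512,204). Top crop: the tip is near (194,352) and the basket rim corners are (575,182), (712,210), (670,458) and (530,430). I'll zoom in on the wire.

```bash
python3 - <<'E'
from h import *
np.set_printoptions(precision=4,suppress=True)
a=cv2.imread("pics/a.png");b=cv2.imread("pics/b.png")
# scene cols 226..290 rows 146..186 (x12) ; top cols 228..278, rows 128..203 (x8 )
A=cv2.resize(a[150:190,226:292],None,fx=12,fy=12,interpolation=cv2.INTER_CUBIC) #792x480
B=cv2.resize(b[130:200,230:270],None,fx=8,fy=8,interpolation=cv2.INTER_CUBIC) #320x560
A=cv2.resize(A,None,fx=.59,fy=.59) # ->467 : net 7.08
C=np.zeros((560,800,3),np.uint8);C[:A.shape[0],:A.shape[1]]=A;C[:,480:]=B;cv2.imwrite("pics/c.png",C)
P={n:imaging.capture(n) for n in("scene","top")}
p=P["top"]
rim=[onz(p,np.array(c)/3.3333+[180,90],.07) for c in[(575,182),(712,210),(670,458),(530,430)]]
print(np.array(rim));
for i in range(4):
    d=rim[(i+1)%4]-rim[i];print(np.linalg.norm(d),np.degrees(np.arctan2(d[1],d[0])))
print(np.mean(rim,0))
for k in("board","stand","basket"):
  for n in P:
    q=models.cut_out(P[n],k)[0];m=q["region"].astype(np.uint8);c=max(cv2.findContours(m,0,2)[0],key=cv2.contourArea)
    print(k,n,m.sum(),cv2.approxPolyDP(c,2.5,True)[:,0].tolist())
E
```

```text
[[ 0.6466 -0.2292  0.07  ]
 [ 0.6267 -0.3255  0.07  ]
 [ 0.4536 -0.2892  0.07  ]
 [ 0.4731 -0.1929  0.07  ]]
0.09829060085357527 -101.69724898366569
0.17686921945806652 168.18132173112528
0.09833722351203068 78.52263027535513
0.1772467012995824 -11.83325660358673
[ 0.55   -0.2592  0.07  ]
board scene 526 [[241, 152], [241, 173], [244, 176], [241, 180], [242, 201], [248, 218], [251, 218], [249, 162]]
board top 518 [[231, 139], [233, 156], [241, 157], [245, 149], [246, 159], [258, 161], [261, 145]]
stand scene 2200 [[230, 166], [222, 167], [226, 221], [209, 227], [217, 262], [251, 254], [237, 218], [236, 180], [243, 175], [237, 175]]Traceback (most recent call last):
  File "<stdin>", line 18, in <module>
IndexError: list index out of range
```

View pics/c.png

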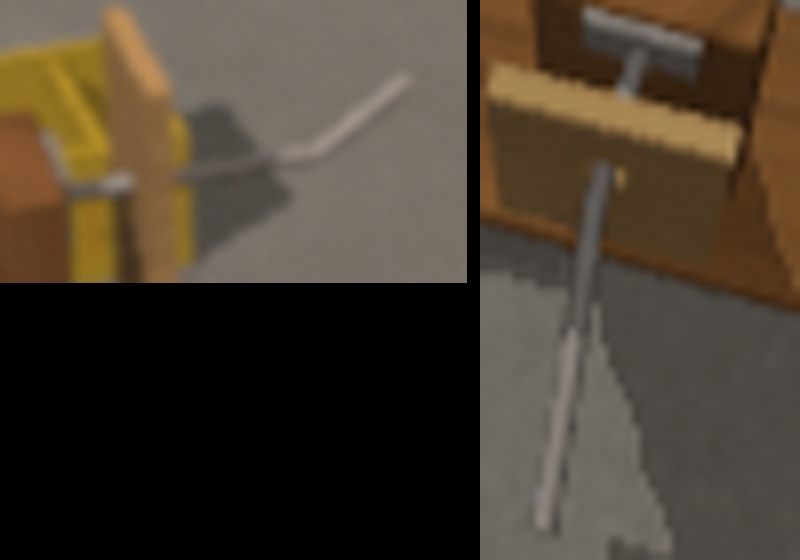

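```bash
cat > fit.py <<'E'
from h import *
from scipy.optimize import least_squares
np.set_printoptions(precision=4,suppress=True)
P={n:imaging.capture(n) for n in("scene","top")}
S=lambda x,y:np.array([x/7.08+225.5,y/7.08+149.5])
T=lambda x,y:np.array([(x-480)/8+229.5,y/8+129.5])
def model(v):
    x,y,a,u,s=v[:5]
    X=np.array([np.cos(a),np.sin(a),0]);Y=np.array([-X[1],X[0],0]);Z=np.array([0,0,1.])
    o=np.array([x,y,0])
    l=lambda q:o+q[0]*X+q[1]*Y+q[2]*Z
    R=lambda d,e:np.array([-np.cos(e)*np.cos(d)*1,0,0])
    def dirn(e): # level frame direction with elevation e (own line) then skew up u, side s
        d=np.array([-np.cos(e+u),0,np.sin(e+u)])
        return np.array([d[0]*np.cos(s),-d[0]*np.sin(s),d[2]])
    root=np.array([-.003,0,.2]);b=root+[-.04,0,0];k=b+.05*dirn(0);t=k+.038*dirn(np.radians(35))
    return [l(root),l(b),l(k),l(t)],(o,X,Y,Z)
obs={"scene":dict(tip=S(408,77),k=S(310,155),pts=[S(190,177),S(250,164),S(70,187),S(125,184),S(360,116)]),
 "top":dict(tip=T(543,526),pts=[T(600,172),T(586,250),T(570,340),T(556,430),T(637,55),T(626,92)])}
def res(v):
    W,(o,X,Y,Z)=model(v);out=[]
    cal=dict(scene=v[5:7],top=v[7:9])
    for n,p in P.items():
        q=np.array([proj(p,w) for w in W])+cal[n];ob=obs[n]
        out+=list(q[3]-ob["tip"])
        if"k"in ob:out+=list(q[2]-ob["k"])
        for z in ob["pts"]:
            ds=[]
            for i in range(3):
                d=q[i+1]-q[i];t=np.clip((z-q[i])@d/(d@d),0,1);ds.append(z-q[i]-t*d)
            m=min(ds,key=np.linalg.norm);out+=list(m)
    # board top edge direction (top view)
    e1,e2=onz(P["top"],T(490,85),.249),onz(P["top"],T(738,147),.249)
    d=(e2-e1)/np.linalg.norm(e2-e1);out.append(d@X*.06*500)
    out+=list((o[:2]-[.644,.011])/.004)+list(v[3:5]/.15*.3)+list(v[5:9]/.8)
    return out
f=least_squares(res,[.64,.011,-.2,0,0,0,0,0,0])
if __name__=="__main__":
    print(f.x,f.cost,"yaw",np.degrees(f.x[2]));print(np.array(model(f.x)[0]));print(np.array(f.fun).round(1))
    e=[onz(P["top"],T(*c),.249) for c in[(490,85),(738,147)]];print("board top",e,np.linalg.norm(e[1]-e[0]),np.mean(e,0))
    o,X,Y,Z=model(f.x)[1];print("board rel stand",(np.mean(e,0)-o)@X,(np.mean(e,0)-o)@Y)
E
python3 fit.py
```

```text
[ 0.6411  0.0131 -0.2656 -0.0652 -0.1091 -0.0457  0.0693 -0.1453  0.274 ] 2.2496338856840468 yaw -15.21735871075473
[[0.6382 0.0139 0.2   ]
 [0.5997 0.0244 0.2   ]
 [0.5504 0.0321 0.1967]
 [0.5183 0.0372 0.2165]]
[-0.6  0.7  0.7 -0.5  0.1  0.6  0.   0.2 -0.1 -0.6  0.   0.2 -0.  -0.
 -0.2 -0.5 -0.3 -0.1 -0.1 -0.  -0.3 -0.1 -0.2 -0.   0.3  0.1  0.2  0.1
  0.5 -0.7  0.5 -0.1 -0.2 -0.1  0.1 -0.2  0.3]
board top [array([0.6172, 0.0487, 0.249 ]), array([ 0.6026, -0.0089,  0.249 ])] 0.059489078740689476 [0.6099 0.0199 0.249 ]
board rel stand -0.03193107148305824 -0.0015970185178024508
```

The fit is consistent: residuals are under 1 px, the board width measures 59.5 mm and the board is 29 mm from the root. The wire droops 3.7° and veers 6° sideways. Moving above the board.

>>> apply_moves:
  moves:
    - [[0,0,-0.035],0]
    - [[0,0,-0.035],0]
    - [[0.0407,0.0013,-0.03],3.74]
    - [[0.0407,0.0013,0],3.74]
    - [[0.0407,0.0013,0],3.74]

```text
time_s: 1.82
tcp_pos: [0.2539, 0.5711, 0.3197]
ee_rot: [[0.909, -0.417, 0.001], [-0.417, -0.909, 0.005], [-0.001, -0.005, -1.0]]
wrist_force: [0.6, 0.7, -0.8]
gripper_width: 0.997
gripper_force: 0.0
```

>>> apply_moves:
  moves:
    - [[0.0407,0.0013,0],3.74]
    - [[0.0407,0.0013,0],3.74]
    - [[0.0407,0.0013,0],3.74]
    - [[0.0407,0.0013,0],3.74]
    - [[0.0407,0.0013,0],3.74]

```text
time_s: 2.23
tcp_pos: [0.423, 0.4559, 0.3171]
ee_rot: [[0.725, -0.688, 0.0], [-0.688, -0.725, -0.0], [0.0, 0.0, -1.0]]
wrist_force: [0.1, 0.9, -0.2]
gripper_width: 0.997
gripper_force: 0.0
```

>>> apply_moves:
  moves:
    - [[0.0407,0.0013,0],3.74]
    - [[0.0407,0.0013,0],3.74]
    - [[0.0407,0.0013,0],3.74]
    - [[0.0407,0.0013,0],3.74]
    - [[0.0407,0.0013,0],3.74]

```text
time_s: 2.65
tcp_pos: [0.5456, 0.2943, 0.3171]
ee_rot: [[0.466, -0.885, 0.0], [-0.885, -0.466, -0.0], [0.0, 0.0, -1.0]]
wrist_force: [-0.2, 1.1, -0.0]
gripper_width: 0.999
gripper_force: 0.0
```

>>> apply_moves:
  moves:
    - [[0.0407,0.0013,0],6.0]
    - [[0.0407,0.0,0],6.0]
    - [[0.0407,-0.002,0],6.0]
    - [[0.0407,-0.004,0],6.0]
    - [[0.0407,-0.006,0],6.0]
  hand: 0.05

```text
time_s: 3.07
tcp_pos: [0.6111, 0.1016, 0.3171]
ee_rot: [[-0.04, -0.999, 0.0], [-0.999, 0.04, -0.0], [0.0, -0.0, -1.0]]
wrist_force: [0.6, -0.3, 0.4]
gripper_width: 0.707
gripper_force: 0.0
```

>>> apply_moves:
  moves:
    - [[0.03,-0.006,0],6.0]
    - [[0.02,-0.006,0],6.0]
    - [[0,0,0],0]
    - [[0,0,0],0]
    - [[0,0,0],0]

```text
time_s: 3.48
tcp_pos: [0.6187, 0.053, 0.3172]
ee_rot: [[-0.241, -0.97, -0.0], [-0.97, 0.241, 0.0], [-0.0, 0.0, -1.0]]
wrist_force: [-1.0, -0.1, -0.3]
gripper_width: 0.579
gripper_force: 0.0
```

```bash
cat >> h.py <<'E'
def goto(X,yaw_y):
    "tool-frame shift/turn from the measured pose to TCP X, tool y at yaw_y deg"
    s=r.sense();R=np.array(s["ee_rot"]);d=R.T@(np.array(X)-s["tcp_pos"])
    y=np.degrees(np.arctan2(R[1,1],R[0,1]));return d,-((yaw_y-y+180)%360-180),y
E
python3 - <<'E'
from h import *
s=r.sense();print(s["time_s"],s["tcp_pos"],s["wrist_force"],s["joints"],s["gripper_width"]*87);print(goto([.610,.020,.225],165.2))
E
```

```text
3.4833 [0.61869987 0.05299713 0.31719681] [-1.00227859 -0.07376393 -0.30712988] [ 1.98018239e+01  1.90371546e+01  9.35905002e+00 -1.28534342e-02
 -8.03182943e+01 -3.37559430e+01] 50.33147711188168
(array([0.03414148, 0.00047824, 0.09218937]), np.float64(0.8437201433559949), np.float64(166.04372014335598))
```

>>> apply_moves:
  moves:
    - [[0.017,0.0003,0],0.42]
    - [[0.017,0.0002,0.01],0.42]
    - [[0,0,0.03],0]
    - [[0,0,0.03],0]
    - [[0,0,0.021],0]

```text
time_s: 3.9
tcp_pos: [0.6084, 0.0204, 0.224]
ee_rot: [[-0.255, -0.967, -0.002], [-0.967, 0.255, 0.0], [0.0, 0.002, -1.0]]
wrist_force: [0.1, -0.1, -0.4]
gripper_width: 0.574
gripper_force: 0.0
```

>>> apply_moves:
  moves:
    - [[0,0,0],0]
    - [[0,0,0],0]
    - [[0,0,0],0]

```text
time_s: 4.15
tcp_pos: [0.6109, 0.0204, 0.2282]
ee_rot: [[-0.255, -0.967, 0.003], [-0.967, 0.255, -0.0], [-0.001, -0.003, -1.0]]
wrist_force: [0.5, -0.4, -0.5]
gripper_width: 0.571
gripper_force: 0.0
```

```bash
python3 - <<'E'
from h import *
s=r.sense();print(s["tcp_pos"],s["wrist_force"],goto([.610,.020,.226],165.2))
a=imaging.capture("scene")["frame"];b=imaging.capture("top")["frame"]
f=lambda i:cv2.resize(i,(400,600),interpolation=cv2.INTER_CUBIC)
cv2.imwrite("pics/d.png",np.hstack([f(a[120:240,210:290]),f(b[100:220,210:290])]))
E
```

```text
[0.61094107 0.02039275 0.22819396] [ 0.46646845 -0.36423573 -0.53180892] (array([0.000621  , 0.00081678, 0.00219102]), np.float64(0.03996708057289311), np.float64(165.23996708057288))
```

View pics/d.png

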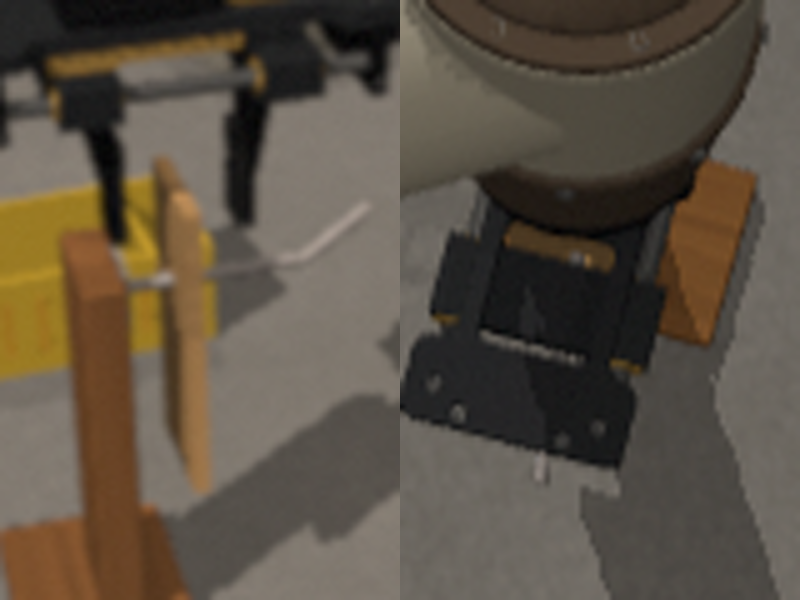

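The fingers straddle the board at tip height, with its top near (185,190) and the fingertips at (120,235) and (240,220). Now I'll close.

>>> apply_moves:
  moves:
    - [[0.0005,0.0008,0.002],0]
    - [[0,0,0],0]
    - [[0,0,0],0]
    - [[0,0,0],0]
    - [[0,0,0],0]
  hand: 0.02

```text
time_s: 4.67
tcp_pos: [0.609, 0.0195, 0.2245]
ee_rot: [[-0.256, -0.967, 0.0], [-0.967, 0.256, 0.0], [-0.0, -0.0, -1.0]]
wrist_force: [-0.9, 0.4, 0.1]
gripper_width: 0.285
gripper_force: 0.0
```

>>> apply_moves:
  moves:
    - [[0,0,0],0]
    - [[0,0,0],0]
    - [[0,0,0],0]
    - [[0,0,0],0]
    - [[0,0,0],0]
  hand: 0.0

```text
time_s: 5.08
tcp_pos: [0.6091, 0.0196, 0.2243]
ee_rot: [[-0.256, -0.967, 0.0], [-0.967, 0.256, -0.0], [0.0, -0.0, -1.0]]
wrist_force: [0.5, -0.1, -0.6]
gripper_width: 0.09
gripper_force: 30.0
```

>>> apply_moves:
  moves:
    - [[0,0,0],0]
    - [[0,0,0],0]
    - [[0,0,0],0]

```text
time_s: 5.33
tcp_pos: [0.6091, 0.0195, 0.2243]
ee_rot: [[-0.256, -0.967, 0.0], [-0.967, 0.256, -0.0], [-0.0, -0.0, -1.0]]
wrist_force: [0.5, -0.1, -0.4]
gripper_width: 0.096
gripper_force: 30.0
```

```bash
python3 - <<'E'
from h import *
s=r.sense();print(s["tcp_pos"],s["wrist_force"],s["moment"],s["gripper_width"]*87,s["gripper_force"])
E
```

```text
[0.60905624 0.01953916 0.22429023] [ 0.53322611 -0.09556106 -0.43098959] [ 0.02576288 -0.12122175 -0.0037539 ] 8.323182188943925 29.999872455373406
```

>>> apply_moves:
  moves:
    - [[0,0,-0.002],0]
    - [[0,0,-0.002],0]
    - [[0,0,-0.002],0]
    - [[0,0,0],0]
    - [[0,0,0],0]

```text
time_s: 5.75
tcp_pos: [0.609, 0.0196, 0.2304]
ee_rot: [[-0.256, -0.967, 0.0], [-0.967, 0.256, 0.0], [-0.0, -0.0, -1.0]]
wrist_force: [-0.6, -0.5, 0.0]
gripper_width: 0.087
gripper_force: 30.0
```

>>> apply_moves:
  moves:
    - [[0,0,0],0]
    - [[0,0,0],0]
    - [[0,0,0],0]

```text
time_s: 6.0
tcp_pos: [0.6089, 0.0196, 0.2301]
ee_rot: [[-0.256, -0.967, -0.0], [-0.967, 0.256, -0.0], [0.0, 0.0, -1.0]]
wrist_force: [0.0, -0.1, -0.8]
gripper_width: 0.088
gripper_force: 30.0
```

>>> apply_moves:
  moves:
    - [[-0.001,0,0],0]
    - [[-0.0006,0,0],0]
    - [[0,0,0],0]
    - [[0,0,0],0]
    - [[0,0,0],0]

```text
time_s: 6.42
tcp_pos: [0.6094, 0.0211, 0.2302]
ee_rot: [[-0.256, -0.967, -0.0], [-0.967, 0.256, -0.0], [0.0, 0.0, -1.0]]
wrist_force: [0.6, -0.7, -0.5]
gripper_width: 0.091
gripper_force: 30.0
```

```bash
cat > v.py <<'E'
from h import *
s=r.sense();R=np.array(s["ee_rot"]);print(s["tcp_pos"].round(4),"F tool",(R.T@s["wrist_force"]).round(2),"M tool",(R.T@s["moment"]).round(3))
E
python3 v.py
python3 - <<'E'
from h import *
a=imaging.capture("scene");b=imaging.capture("top")["frame"]
f=lambda i:cv2.resize(i,(400,600),interpolation=cv2.INTER_CUBIC)
cv2.imwrite("pics/e.png",np.hstack([f(a["frame"][140:200,230:270]),f(b[100:220,210:290])]))
E
```

```text
[0.6094 0.0211 0.2302] F tool [ 0.53 -0.75  0.49] M tool [ 0.031 -0.138  0.003]
```

>>> apply_moves:
  moves:
    - [[-0.001,0,0],0]
    - [[0,0,0],0]
    - [[0,0,0],0]

```text
time_s: 6.77
tcp_pos: [0.6097, 0.0221, 0.2303]
ee_rot: [[-0.256, -0.967, -0.0], [-0.967, 0.256, -0.0], [0.0, 0.0, -1.0]]
wrist_force: [0.0, -0.3, -1.1]
gripper_width: 0.089
gripper_force: 30.0
```

```bash
python3 v.py
```

```text
[0.6097 0.0221 0.2303] F tool [ 0.24 -0.09  1.12] M tool [ 0.046 -0.152 -0.004]
```

>>> apply_moves:
  moves:
    - [[-0.001,0,0],0]
    - [[0,0,0],0]
    - [[0,0,0],0]

```text
time_s: 7.02
tcp_pos: [0.6099, 0.023, 0.2303]
ee_rot: [[-0.256, -0.967, -0.0], [-0.967, 0.256, -0.0], [0.0, 0.0, -1.0]]
wrist_force: [-0.3, -0.1, -0.1]
gripper_width: 0.087
gripper_force: 30.0
```

```bash
python3 v.py
```

```text
[0.6099 0.023  0.2303] F tool [0.21 0.29 0.11] M tool [0.067 0.04  0.075]
```

>>> apply_moves:
  moves:
    - [[0,0,0],0]
    - [[0,0,0],0]

```text
time_s: 7.18
tcp_pos: [0.6099, 0.023, 0.2303]
ee_rot: [[-0.256, -0.967, -0.0], [-0.967, 0.256, -0.0], [0.0, 0.0, -1.0]]
wrist_force: [-0.1, -0.8, -0.6]
gripper_width: 0.09
gripper_force: 30.0
```

```bash
python3 v.py
```

```text
[0.6099 0.023  0.2303] F tool [ 0.8  -0.11  0.62] M tool [0.038 0.057 0.023]
```

>>> apply_moves:
  moves:
    - [[-0.0008,0,0],0]
    - [[0,0,0],0]
    - [[0,0,0],0]

```text
time_s: 7.43
tcp_pos: [0.6099, 0.0233, 0.2303]
ee_rot: [[-0.257, -0.967, -0.001], [-0.967, 0.257, -0.001], [0.001, 0.0, -1.0]]
wrist_force: [1.0, -2.5, -1.5]
gripper_width: 0.089
gripper_force: 30.0
```

```bash
python3 v.py
```

```text
[0.6099 0.0233 0.2303] F tool [ 2.13 -1.58  1.55] M tool [ 0.197  0.826 -0.018]
```

Side contact came at a 3.5–4 mm offset (2 N, with a clear moment signal). I'll back off to centre and slide to the bend.

>>> apply_moves:
  moves:
    - [[0.002,0,0],0]
    - [[0.0018,0,0],0]
    - [[0,0,0],0]
    - [[0,0,0],0]

```text
time_s: 7.77
tcp_pos: [0.6093, 0.0204, 0.2304]
ee_rot: [[-0.256, -0.967, 0.001], [-0.967, 0.256, 0.001], [-0.001, -0.0, -1.0]]
wrist_force: [0.9, 0.5, -0.8]
gripper_width: 0.09
gripper_force: 30.0
```

```bash
python3 v.py
```

```text
[0.6093 0.0204 0.2304] F tool [-0.75 -0.78  0.83] M tool [ 0.035 -0.17  -0.009]
```

>>> apply_moves:
  moves:
    - [[0,0.003,0],0]
    - [[0,0.004,0],0]
    - [[0,0.004,0],0]
    - [[0,0,0],0]
    - [[0,0,0],0]

```text
time_s: 8.18
tcp_pos: [0.5983, 0.0231, 0.2305]
ee_rot: [[-0.256, -0.967, 0.0], [-0.967, 0.256, 0.0], [-0.0, -0.0, -1.0]]
wrist_force: [-1.0, 0.3, -0.8]
gripper_width: 0.093
gripper_force: 30.0
```

```bash
python3 v.py
```

```text
[0.5983 0.0231 0.2305] F tool [-0.07  1.1   0.83] M tool [ 0.063 -0.061 -0.029]
```

>>> apply_moves:
  moves:
    - [[0.0003,0.003,0.0002],0]
    - [[0.0003,0.003,0.0002],0]
    - [[0.0003,0.003,0.0002],0]
    - [[0.0003,0.003,0.0002],0]
    - [[0,0,0],0]

```text
time_s: 8.6
tcp_pos: [0.5859, 0.0249, 0.2295]
ee_rot: [[-0.256, -0.967, -0.0], [-0.967, 0.256, 0.0], [0.0, 0.0, -1.0]]
wrist_force: [-0.1, -0.0, -0.5]
gripper_width: 0.094
gripper_force: 30.0
```

```bash
python3 v.py
```

```text
[0.5859 0.0249 0.2295] F tool [0.02 0.07 0.52] M tool [ 0.004 -0.126 -0.036]
```

>>> apply_moves:
  moves:
    - [[0.0003,0.003,0.0002],0]
    - [[0.0003,0.003,0.0002],0]
    - [[0.0003,0.003,0.0002],0]
    - [[0.0003,0.003,0.0002],0]
    - [[0,0,0],0]

```text
time_s: 9.02
tcp_pos: [0.5741, 0.0269, 0.2287]
ee_rot: [[-0.256, -0.967, -0.0], [-0.967, 0.256, 0.0], [-0.0, 0.0, -1.0]]
wrist_force: [0.1, -0.4, -0.3]
gripper_width: 0.087
gripper_force: 30.0
```

```bash
python3 v.py
```

```text
[0.5741 0.0269 0.2287] F tool [ 0.37 -0.18  0.28] M tool [ 0.021 -0.083  0.   ]
```

>>> apply_moves:
  moves:
    - [[0.0003,0.003,0.0002],0]
    - [[0.0003,0.003,0.0002],0]
    - [[0.0003,0.003,0.0002],0]
    - [[0,0,0],0]
    - [[0,0,0],0]

```text
time_s: 9.43
tcp_pos: [0.5656, 0.0283, 0.2282]
ee_rot: [[-0.256, -0.967, 0.0], [-0.967, 0.256, 0.0], [-0.0, -0.0, -1.0]]
wrist_force: [0.6, -0.1, -1.0]
gripper_width: 0.091
gripper_force: 30.0
```

```bash
python3 v.py; python3 - <<'E'
from h import *
a=imaging.capture("scene")["frame"];b=imaging.capture("top")["frame"]
f=lambda i:cv2.resize(i,(400,600),interpolation=cv2.INTER_CUBIC)
cv2.imwrite("pics/f.png",np.hstack([f(a[130:205,240:290]),f(b[100:220,200:280])]))
E
```

```text
[0.5656 0.0283 0.2282] F tool [-0.   -0.58  1.01] M tool [ 0.028 -0.059 -0.038]
```

View pics/f.png

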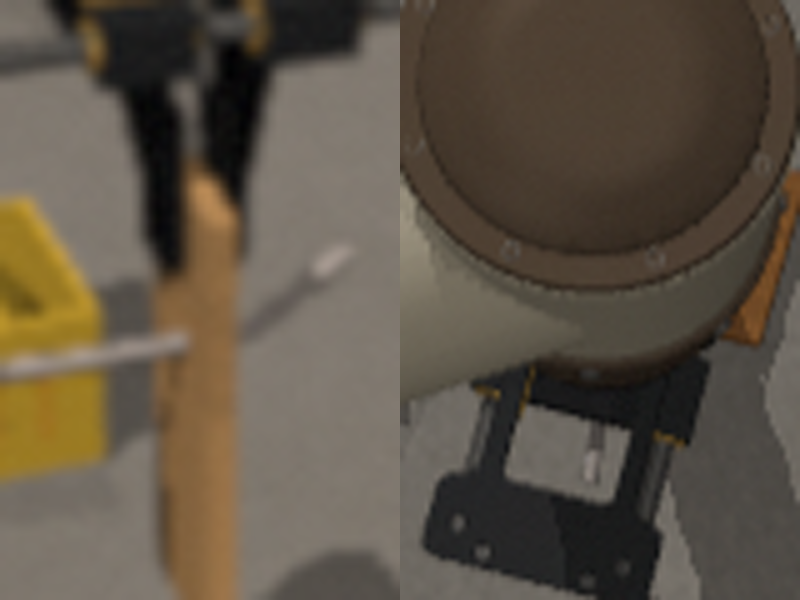

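The wire passes through the slot and the tip stays visible and clear of the fingers, at (335,262) in the left panel. I'll continue to the kink, then up the slope.

>>> apply_moves:
  moves:
    - [[0.0004,0.0034,0.0002],0]
    - [[0.0004,0.0034,0.0002],0]
    - [[0.0003,0.0034,0.0002],0]
    - [[0.0003,0.0034,0.0002],0]
    - [[0,0,0],0]

```text
time_s: 9.95
tcp_pos: [0.5515, 0.0304, 0.2273]
ee_rot: [[-0.256, -0.967, -0.0], [-0.967, 0.256, 0.0], [0.0, 0.0, -1.0]]
wrist_force: [-1.1, -0.5, -0.4]
gripper_width: 0.09
gripper_force: 30.0
```

```bash
python3 v.py
```

```text
[0.5515 0.0304 0.2273] F tool [0.76 0.93 0.38] M tool [ 0.024 -0.096  0.003]
```

>>> apply_moves:
  moves:
    - [[0.0003,0.003,0],0]
    - [[0.0003,0.003,-0.0018],0]
    - [[0.0003,0.003,-0.0019],0]
    - [[0,0,0],0]
    - [[0,0,0],0]

```text
time_s: 10.37
tcp_pos: [0.5434, 0.0319, 0.2314]
ee_rot: [[-0.256, -0.967, 0.001], [-0.967, 0.256, 0.0], [-0.0, -0.001, -1.0]]
wrist_force: [0.8, 0.4, -0.4]
gripper_width: 0.09
gripper_force: 30.0
```

```bash
python3 v.py
```

```text
[0.5434 0.0319 0.2314] F tool [-0.58 -0.71  0.36] M tool [ 0.069 -0.07   0.014]
```

>>> apply_moves:
  moves:
    - [[0.0003,0.003,-0.0018],0]
    - [[0.0003,0.003,-0.0018],0]
    - [[0.0003,0.003,-0.0019],0]
    - [[0,0,0],0]
    - [[0,0,0],0]

```text
time_s: 10.78
tcp_pos: [0.5343, 0.0333, 0.2368]
ee_rot: [[-0.256, -0.967, 0.001], [-0.967, 0.256, 0.0], [-0.0, -0.001, -1.0]]
wrist_force: [0.3, 0.5, -0.7]
gripper_width: 0.089
gripper_force: 30.0
```

```bash
python3 v.py
```

```text
[0.5343 0.0333 0.2368] F tool [-0.53 -0.16  0.74] M tool [ 0.051 -0.142  0.021]
```

>>> apply_moves:
  moves:
    - [[0.0003,0.003,-0.0018],0]
    - [[0.0003,0.003,-0.0018],0]
    - [[0.0003,0.003,-0.0019],0]
    - [[0,0,0],0]
    - [[0,0,0],0]

```text
time_s: 11.2
tcp_pos: [0.5254, 0.0348, 0.2423]
ee_rot: [[-0.256, -0.967, 0.001], [-0.967, 0.256, 0.0], [-0.0, -0.001, -1.0]]
wrist_force: [-0.2, 0.5, -0.8]
gripper_width: 0.09
gripper_force: 30.0
```

```bash
python3 v.py
```

```text
[0.5254 0.0348 0.2423] F tool [-0.39  0.36  0.84] M tool [ 0.057 -0.095  0.023]
```

>>> apply_moves:
  moves:
    - [[0.0003,0.003,-0.0018],0]
    - [[0.0003,0.003,-0.0018],0]
    - [[0.0003,0.003,-0.0019],0]
    - [[0,0,0],0]
    - [[0,0,0],0]

```text
time_s: 11.62
tcp_pos: [0.5165, 0.0362, 0.2478]
ee_rot: [[-0.256, -0.967, 0.001], [-0.967, 0.256, 0.0], [-0.0, -0.001, -1.0]]
wrist_force: [0.5, 0.5, -0.7]
gripper_width: 0.092
gripper_force: 30.0
```

```bash
python3 v.py
```

```text
[0.5165 0.0362 0.2478] F tool [-0.6  -0.41  0.7 ] M tool [ 0.032 -0.133  0.011]
```

>>> apply_moves:
  moves:
    - [[0.0003,0.004,-0.001],0]
    - [[0.0003,0.004,-0.001],0]
    - [[0.0003,0.004,-0.001],0]
    - [[0,0.004,0],0]
    - [[0,0,0],0]

```text
time_s: 12.03
tcp_pos: [0.5001, 0.0395, 0.2507]
ee_rot: [[-0.256, -0.967, 0.0], [-0.967, 0.256, 0.0], [-0.0, 0.0, -1.0]]
wrist_force: [0.7, 0.2, 0.2]
gripper_width: 0.092
gripper_force: 30.0
```

```bash
python3 v.py; python3 - <<'E'
from h import *
a=imaging.capture("scene")["frame"];b=imaging.capture("top")["frame"]
f=lambda i:cv2.resize(i,(400,600),interpolation=cv2.INTER_CUBIC)
cv2.imwrite("pics/g.png",np.hstack([f(a[120:240,230:310]),f(b[120:240,200:280])]))
E
```

```text
[0.5001 0.0395 0.2507] F tool [-0.41 -0.6  -0.16] M tool [ 0.081 -0.119 -0.046]
```

View pics/g.png

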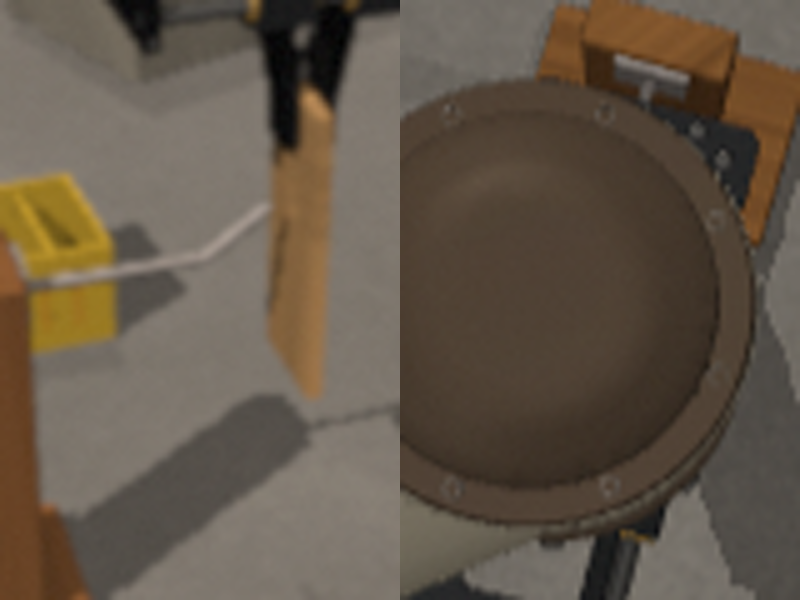

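The wire's whole upturned part shows, with its tip at (268,208) next to the board's back face. I'll go further straight out to be certain it is clear.

>>> apply_moves:
  moves:
    - [[0,0.004,0],0]
    - [[0,0.004,0],0]
    - [[0,0.004,0],0]
    - [[0,0.006,0],0]
    - [[0,0.006,0],0]

```text
time_s: 12.55
tcp_pos: [0.477, 0.0456, 0.2504]
ee_rot: [[-0.256, -0.967, -0.0], [-0.967, 0.256, -0.0], [0.0, 0.0, -1.0]]
wrist_force: [-0.0, 0.4, -0.7]
gripper_width: 0.089
gripper_force: 30.0
```

>>> apply_moves:
  moves:
    - [[0,0,-0.02],0]
    - [[0,0,-0.03],0]
    - [[0,0,0],0]
    - [[0,0,0],0]
    - [[0,0,0],0]

```text
time_s: 12.97
tcp_pos: [0.4769, 0.0456, 0.3001]
ee_rot: [[-0.256, -0.967, -0.001], [-0.967, 0.256, 0.001], [-0.0, 0.001, -1.0]]
wrist_force: [0.0, -0.0, -0.2]
gripper_width: 0.088
gripper_force: 30.0
```

```bash
python3 v.py;python3 - <<'E'
from h import *
np.set_printoptions(precision=4,suppress=True)
P={n:imaging.capture(n) for n in("scene","top")}
print([ (n,[np.array(q["at"])*[512,384] for q in models.place_of(P[n],"board_slot")[:1]]) for n in P])
X=np.array([np.cos(np.radians(-11.8)),np.sin(np.radians(-11.8)),0])
for n in P:
  for k in("basket","basket_pocket"):
    for q in models.place_of(P[n],k)[:1]:
        print(n,k,q["confidence"],onz(P[n],np.array(q["at"])*[512,384],0 if k=="basket" else .004))
# check overlay of basket model on both views
c=np.array([.55,-.2592,0]);Y=np.array([-X[1],X[0],0]);Z=np.array([0,0,1])
out=[]
for n,(x0,y0,w,h) in dict(scene=(185,140,90,67),top=(320,130,90,120)).items():
    s=400/w if n=="top" else 400/w
    im=cv2.resize(P[n]["frame"][y0:y0+h,x0:x0+w],None,fx=s,fy=s,interpolation=cv2.INTER_CUBIC)
    f=lambda a:tuple(int(v) for v in (proj(P[n],c+a[0]*X+a[1]*Y+a[2]*Z)+.5-[x0,y0])*s)
    def poly(pts,col):
        cv2.polylines(im,[np.array([f(a) for a in pts])],True,col,1)
    poly([(-.09,-.05,.07),(.09,-.05,.07),(.09,.05,.07),(-.09,.05,.07)],(0,0,255))
    poly([(-.086,-.046,.064),(-.056,-.046,.064),(-.056,.046,.064),(-.086,.046,.064)],(255,0,0))
    out.append(im)
H=max(i.shape[0] for i in out);C=np.zeros((H,800,3),np.uint8)
for j,i in enumerate(out):C[:i.shape[0],400*j:400*j+i.shape[1]]=i
cv2.imwrite("pics/k.png",C)
E
```

```text
[0.4769 0.0456 0.3001] F tool [ 0.02 -0.02  0.16] M tool [-0.012 -0.111  0.055]
[('scene', [array([302.08 , 139.584])]), ('top', [])]
scene basket 0.88 [ 0.5556 -0.2549  0.    ]
scene basket_pocket 0.76 [ 0.486  -0.2388  0.004 ]
top basket 0.95 [ 0.5555 -0.2573  0.    ]
top basket_pocket 0.91 [ 0.4802 -0.2471  0.004 ]
```

View pics/k.png

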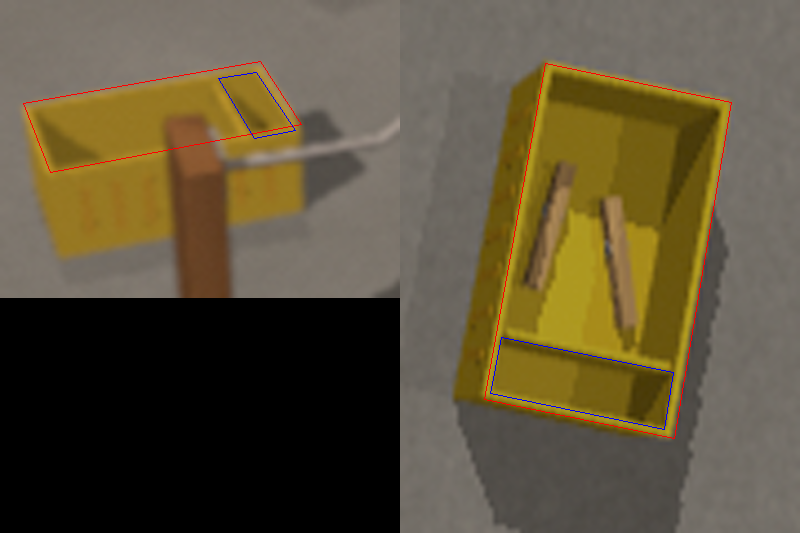

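The basket model overlays both views to about 1 px, so the pocket is at about (0.482, -0.244), with the basket yaw at -11.8°. Moving over it.

>>> apply_moves:
  moves:
    - [[0.015,-0.0043,0],0]
    - [[0.03,-0.0085,0],0]
    - [[0.036,-0.0102,0],0]
    - [[0.036,-0.0102,0],0]
    - [[0.036,-0.0102,0],0]

```text
time_s: 13.78
tcp_pos: [0.4802, -0.1149, 0.3005]
ee_rot: [[-0.255, -0.967, 0.0], [-0.967, 0.255, -0.0], [-0.0, -0.0, -1.0]]
wrist_force: [1.1, 0.4, -1.4]
gripper_width: 0.09
gripper_force: 30.0
```

>>> apply_moves:
  moves:
    - [[0.036,-0.0102,0],0]
    - [[0.036,-0.0102,0],0]
    - [[0.03,-0.0085,0],0]
    - [[0.0236,-0.0066,0],-1.5]
    - [[0,0,0],-1.5]

```text
time_s: 14.2
tcp_pos: [0.4822, -0.2477, 0.2996]
ee_rot: [[-0.209, -0.978, -0.001], [-0.978, 0.209, -0.001], [0.001, 0.001, -1.0]]
wrist_force: [0.2, 0.9, -0.4]
gripper_width: 0.087
gripper_force: 30.0
```

>>> apply_moves:
  moves:
    - [[0,0,0],0]
    - [[0,0,0],0]
    - [[0,0,0],0]
    - [[0,0,0],0]
    - [[0,0,0],0]

```text
time_s: 14.62
tcp_pos: [0.4826, -0.2433, 0.3007]
ee_rot: [[-0.204, -0.979, 0.0], [-0.979, 0.204, -0.0], [-0.0, -0.0, -1.0]]
wrist_force: [-0.4, -0.3, -0.2]
gripper_width: 0.088
gripper_force: 30.0
```

```bash
python3 v.py;python3 - <<'E'
from h import *
print(goto([.482,-.2438,.215],168.2))
P={n:imaging.capture(n) for n in("scene","top")}
L=[]
for n,p in P.items():
    for q in models.place_of(p,"board")[:1]:
        uv=np.array(q["at"])*[512,384];L.append(ray(p,uv));print(n,uv,q["confidence"],onz(p,uv,r.sense()["tcp_pos"][2]-.1293))
f=lambda i:cv2.resize(i,(400,600),interpolation=cv2.INTER_CUBIC)
cv2.imwrite("pics/l.png",np.hstack([f(P["scene"]["frame"][80:230,190:290]),f(P["top"]["frame"][130:280,300:400])]))
E
```

```text
[ 0.4826 -0.2433  0.3007] F tool [0.35 0.36 0.19] M tool [ 0.049 -0.115 -0.059]
(array([0.00062193, 0.00052412, 0.0856817 ]), np.float64(0.006888061495004649), np.float64(168.206888061495))
scene [238.3872 131.5968] 0.83 [ 0.48321087 -0.25422409  0.1713628 ]
top [248.1152 134.208 ] 0.69 [0.64697881 0.01584223 0.17132354]
```

View pics/l.png

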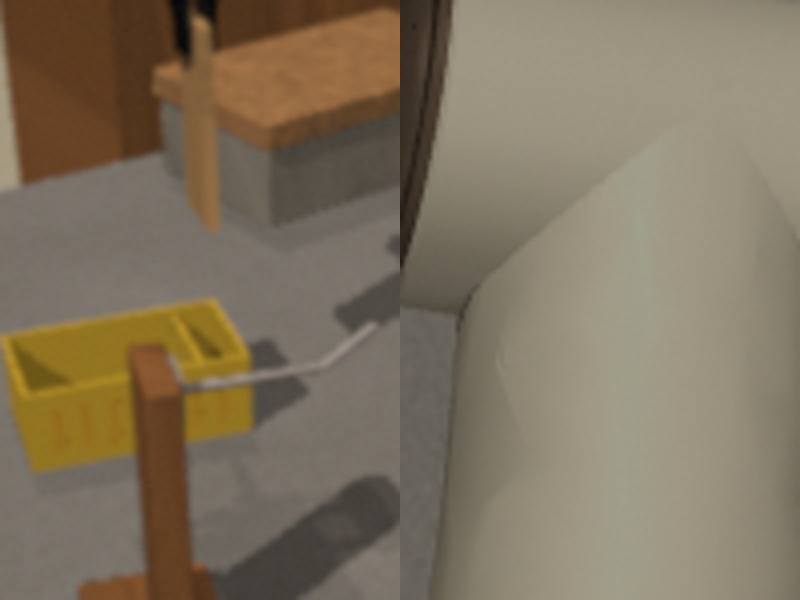

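The board hangs above the pocket, its foot near (205,225) in the scene panel, above pocket (210,335). The top view is blocked by the arm. I'll lower to just above the rim and look again.

>>> apply_moves:
  moves:
    - [[0.0006,0.0005,0.02],0]
    - [[0,0,0.03],0]
    - [[0,0,0.025],0]
    - [[0,0,0.014],0]
    - [[0,0,0],0]

```text
time_s: 15.23
tcp_pos: [0.4797, -0.2436, 0.2078]
ee_rot: [[-0.206, -0.979, -0.007], [-0.979, 0.206, 0.002], [-0.001, 0.008, -1.0]]
wrist_force: [-0.2, 0.3, -0.1]
gripper_width: 0.092
gripper_force: 30.0
```

>>> apply_moves:
  moves:
    - [[0,0,0],0]
    - [[0,0,0],0]
    - [[0,0,0],0]
    - [[0,0,0],0]

```text
time_s: 15.57
tcp_pos: [0.4826, -0.2447, 0.2129]
ee_rot: [[-0.205, -0.979, 0.003], [-0.979, 0.205, -0.001], [0.0, -0.003, -1.0]]
wrist_force: [0.8, -0.2, -1.4]
gripper_width: 0.085
gripper_force: 30.0
```

```bash
python3 v.py;python3 - <<'E'
from h import *
s=r.sense();p=imaging.capture("scene");x0,y0,sc=190,110,8
im=cv2.resize(p["frame"][y0:y0+75,x0:x0+100],None,fx=sc,fy=sc,interpolation=cv2.INTER_CUBIC)
R=np.array(s["ee_rot"]);o=s["tcp_pos"]
for h,c in((.1293,(0,0,255)),(-.0247,(255,0,0))):
    pts=[o+R@[a*.03,b*.004,h] for a,b in((1,1),(1,-1),(-1,-1),(-1,1))]
    cv2.polylines(im,[np.array([(proj(p,q)+.5-[x0,y0])*sc for q in pts]).astype(int)],True,c,1)
cv2.imwrite("pics/m.png",im)
E
```

```text
[ 0.4826 -0.2447  0.2129] F tool [ 0.05 -0.82  1.38] M tool [ 0.017 -0.088  0.055]
```

View pics/m.png

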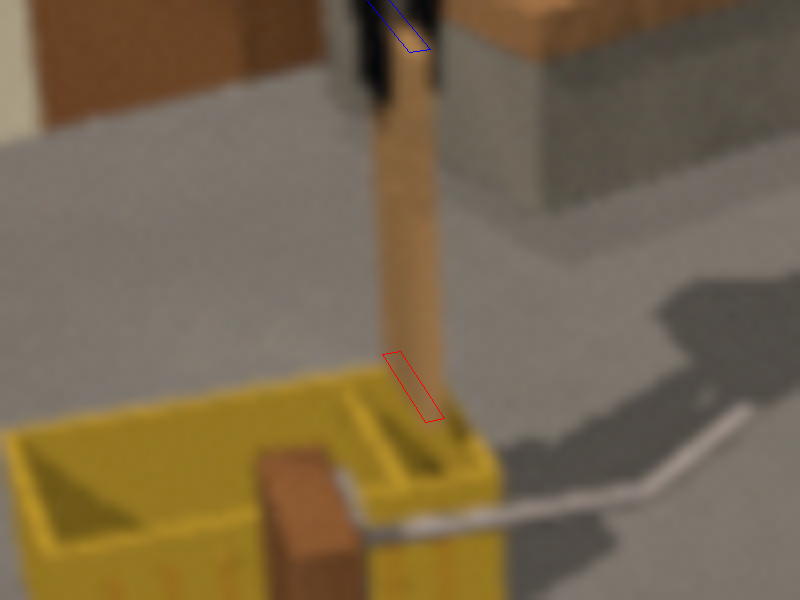

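The gripped board matches its model and its foot lies between the divider (350–410) and the end wall (440–500). Lowering gently.

>>> apply_moves:
  moves:
    - [[0,0,0.006],0]
    - [[0,0,0.006],0]
    - [[0,0,0.006],0]
    - [[0,0,0.006],0]
    - [[0,0,0],0]

```text
time_s: 16.03
tcp_pos: [0.4808, -0.2441, 0.1855]
ee_rot: [[-0.206, -0.979, -0.004], [-0.979, 0.206, 0.001], [-0.0, 0.004, -1.0]]
wrist_force: [-0.0, 0.4, -1.5]
gripper_width: 0.088
gripper_force: 30.0
```

```bash
python3 v.py
```

```text
[ 0.4808 -0.2441  0.1855] F tool [-0.36  0.09  1.54] M tool [ 0.027 -0.168 -0.014]
```

>>> apply_moves:
  moves:
    - [[0,0,0.008],0]
    - [[0,0,0.01],0]
    - [[0,0,0.01],0]
    - [[0,0,0.01],0]
    - [[0,0,0.006],0]

```text
time_s: 16.45
tcp_pos: [0.481, -0.2442, 0.1415]
ee_rot: [[-0.206, -0.979, -0.003], [-0.979, 0.206, 0.001], [-0.0, 0.003, -1.0]]
wrist_force: [0.1, 0.1, -1.6]
gripper_width: 0.089
gripper_force: 30.0
```

>>> apply_moves:
  moves:
    - [[0,0,0.002],0]
    - [[0,0,0],0]
    - [[0,0,0],0]
    - [[0,0,0],0]
    - [[0,0,0],0]

```text
time_s: 16.87
tcp_pos: [0.4823, -0.2446, 0.1421]
ee_rot: [[-0.205, -0.979, 0.001], [-0.979, 0.205, -0.0], [0.0, -0.001, -1.0]]
wrist_force: [-0.6, -0.3, -1.2]
gripper_width: 0.093
gripper_force: 30.0
```

```bash
python3 v.py
```

```text
[ 0.4823 -0.2446  0.1421] F tool [0.46 0.52 1.22] M tool [ 0.059 -0.087 -0.042]
```

>>> apply_moves:
  moves:
    - [[0,0,0.002],0]
    - [[0,0,0.002],0]
    - [[0,0,0.002],0]
    - [[0,0,0],0]
    - [[0,0,0],0]

```text
time_s: 17.28
tcp_pos: [0.4817, -0.2445, 0.1353]
ee_rot: [[-0.205, -0.979, -0.0], [-0.979, 0.205, 0.0], [0.0, 0.0, -1.0]]
wrist_force: [0.3, -0.7, -1.1]
gripper_width: 0.088
gripper_force: 30.0
```

>>> apply_moves:
  moves:
    - [[0,0,0.001],0]
    - [[0,0,0],0]
    - [[0,0,0],0]

```text
time_s: 17.53
tcp_pos: [0.4818, -0.2445, 0.1345]
ee_rot: [[-0.205, -0.979, -0.0], [-0.979, 0.205, 0.0], [-0.0, 0.0, -1.0]]
wrist_force: [-0.3, -0.8, 0.3]
gripper_width: 0.091
gripper_force: 30.0
```

>>> apply_moves:
  moves:
    - [[0,0,0.0007],0]
    - [[0,0,0],0]
    - [[0,0,0],0]

```text
time_s: 17.78
tcp_pos: [0.4819, -0.2445, 0.1338]
ee_rot: [[-0.205, -0.979, -0.0], [-0.979, 0.205, -0.0], [0.0, 0.0, -1.0]]
wrist_force: [-0.1, -0.7, 0.4]
gripper_width: 0.091
gripper_force: 30.0
```

>>> apply_moves:
  moves:
    - [[0,0,0.0007],0]
    - [[0,0,0],0]
    - [[0,0,0],0]

```text
time_s: 18.03
tcp_pos: [0.4821, -0.2446, 0.1336]
ee_rot: [[-0.205, -0.979, 0.001], [-0.979, 0.205, -0.0], [0.0, -0.001, -1.0]]
wrist_force: [-0.0, 1.2, 3.3]
gripper_width: 0.089
gripper_force: 30.0
```

```bash
python3 v.py
```

```text
[ 0.4821 -0.2446  0.1336] F tool [-1.17  0.27 -3.29] M tool [-0.267 -0.3   -0.05 ]
```

The foot touches the floor at the expected height (0.1336, 3.3 N). Easing off a hair and releasing.

>>> apply_moves:
  moves:
    - [[0,0,-0.0004],0]
    - [[0,0,0],0]
    - [[0,0,0],0]

```text
time_s: 18.28
tcp_pos: [0.482, -0.2445, 0.1336]
ee_rot: [[-0.205, -0.979, 0.0], [-0.979, 0.205, -0.0], [0.0, -0.0, -1.0]]
wrist_force: [-0.3, 1.4, 2.4]
gripper_width: 0.088
gripper_force: 30.0
```

>>> apply_moves:
  moves:
    - [[0,0,0],0]
    - [[0,0,0],0]
    - [[0,0,0],0]
    - [[0,0,0],0]
    - [[0,0,0],0]
  hand: 0.05

```text
time_s: 18.7
tcp_pos: [0.4817, -0.2445, 0.1333]
ee_rot: [[-0.205, -0.979, -0.0], [-0.979, 0.205, 0.0], [-0.0, 0.0, -1.0]]
wrist_force: [-0.5, -0.1, 0.2]
gripper_width: 0.385
gripper_force: 0.0
```

>>> apply_moves:
  moves:
    - [[0,0,0],0]
    - [[0,0,0],0]
    - [[0,0,0],0]

```text
time_s: 18.95
tcp_pos: [0.4818, -0.2445, 0.1334]
ee_rot: [[-0.205, -0.979, -0.0], [-0.979, 0.205, -0.0], [0.0, 0.0, -1.0]]
wrist_force: [-0.3, 0.0, 0.3]
gripper_width: 0.549
gripper_force: 0.0
```

```bash
python3 v.py;python3 - <<'E'
from h import *
p=imaging.capture("scene")
cv2.imwrite("pics/n.png",cv2.resize(p["frame"][100:210,180:300],(600,550),interpolation=cv2.INTER_CUBIC))
E
```

```text
[ 0.4818 -0.2445  0.1334] F tool [ 0.02  0.28 -0.31] M tool [ 0.021 -0.097  0.009]
```

View pics/n.png

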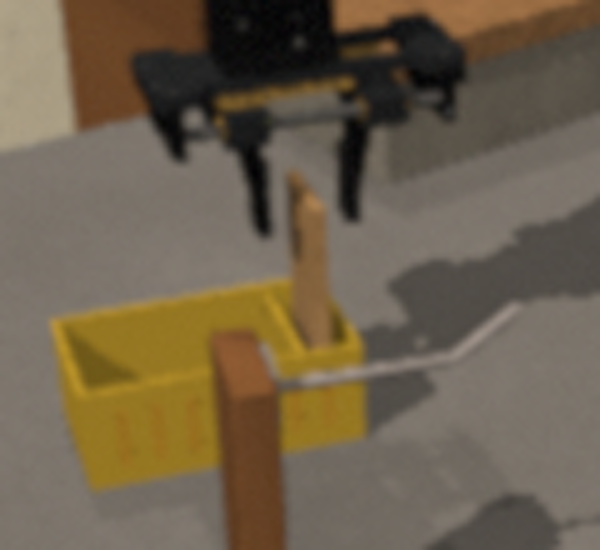

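The board stands free in the pocket, at (310,180–345), with the fingers open on both sides. I'll retreat straight up, then clear the top view.

>>> apply_moves:
  moves:
    - [[0,0,-0.008],0]
    - [[0,0,-0.015],0]
    - [[0,0,-0.025],0]
    - [[0,0,-0.03],0]
    - [[0,0,-0.03],0]

```text
time_s: 19.42
tcp_pos: [0.4815, -0.2445, 0.243]
ee_rot: [[-0.205, -0.979, -0.001], [-0.979, 0.205, -0.0], [0.0, 0.001, -1.0]]
wrist_force: [0.5, -0.2, 0.3]
gripper_width: 0.574
gripper_force: 0.0
```

>>> apply_moves:
  moves:
    - [[0,0,-0.03],0]
    - [[0,0,0],0]
    - [[0,0,0],0]
    - [[0,0,0],0]
    - [[0,0,0],0]

```text
time_s: 19.83
tcp_pos: [0.4811, -0.2442, 0.2703]
ee_rot: [[-0.206, -0.979, -0.002], [-0.979, 0.206, 0.001], [-0.0, 0.003, -1.0]]
wrist_force: [-0.3, -0.1, -0.4]
gripper_width: 0.574
gripper_force: 0.0
```

```bash
python3 v.py;python3 - <<'E'
from h import *
p=imaging.capture("scene")
for k in names[:1]+["basket","tumbler","dispenser"]:
    for q in models.place_of(p,k)[:1]:
        print(k,q["confidence"],onz(p,np.array(q["at"])*[512,384],.004 if k=="board" else 0).round(4))
m=models.cut_out(p,"board")[0]["region"].astype(np.uint8);c=max(cv2.findContours(m,0,2)[0],key=cv2.contourArea);print(cv2.approxPolyDP(c,2,True)[:,0].tolist())
B=lambda a,b,h:proj(p,np.array([.4818,-.2445,.004+h])+b*.004*np.array([-.979,.205,0])+a*.03*np.array([.205,.979,0])).round(1)
print([B(a,b,h).tolist() for a in(1,-1) for b in(1,-1) for h in(.06,.154)])
E
```

```text
[ 0.4811 -0.2442  0.2703] F tool [0.18 0.29 0.44] M tool [ 0.054 -0.086  0.006]
board 0.74 [ 0.4848 -0.2542  0.004 ]
basket 0.91 [ 0.5517 -0.2653  0.    ]
tumbler 0.58 [0.6721 0.1947 0.    ]
dispenser 0.94 [0.5466 0.251  0.    ]
[[237, 134], [238, 165], [240, 169], [244, 169], [244, 141]]
[[245.7, 167.2], [244.6, 140.4], [243.3, 167.6], [242.1, 140.8], [240.2, 158.6], [238.9, 132.5], [237.9, 159.0], [236.5, 132.9]]
```

The board's outline matches an upright board in the pocket, and the arm is clear. Handing in.

```bash
python3 -c "
from station import r
print(r.finish_job())"
```

```text
the job is handed in; nothing more can be done
None
```

The board came off the hook with at most about 3 N at any reading and now stands upright, slot end up, in the basket's end pocket; the job is handed in at about 20 s, with no verdict returned.

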